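# Lock the lens carrier on the optical table

## Robot

A 6-joint arm with a two-finger parallel gripper is mounted at the origin on the work surface. World frame = base frame: x ahead of the robot, y to its left, z up, the work surface at z = 0. Lengths are in m, angles in rad, forces in N, time in s.
With the tool pointing down it reaches from about 0.325 to 0.775 m from the base axis. Payload 5.5 kg.
Tool frame: the origin (TCP) lies between the finger pads; the fingertips stand 11 mm ahead of it and the grasp point (between the pads) lies 8 mm behind it; z points along the fingers, x is the direction in which the jaws open and shut, and the axes are right-handed (so a half turn about z gives the same grasp; the last joint's range is limited). The gripper opens to 85 mm and grips with 20 to 120 N. Pads are 22 mm wide; open, the fingers measure 114 mm over their backs; the gripper's body (76 mm by 85 mm) begins 54 mm behind the grasp point. The pads swing forward as they close: fully open they stand 13 mm farther back than shut.
Start: joints at [-1.253, 0.091, 1.231, -0, 1.82, -0.057], TCP at [0.22, -0.558, 0.242] pointing down, gripper open.
Joint ranges: [-2.87, 2.87], [-0.86, 2.18], [0.17, 2.46], [-1.51, 4.65], [0.06, 2.69], [-2.65, 2.65]. Speed limits (rad/s): [2.57, 2.57, 3.01, 3.14, 3.14, 3.14].

## Interface

Orientations are given as a rotation vector (axis times angle).
In Python, from station import robot gives the robot as it stands.
- The arm moves only by the shell command python3 -m creep 'ROWS' [FORCE]. ROWS is JSON, a list that holds one entry, the list of rows, each a list of 7 numbers: the shift along the world's x, y, z in cm, then the turn, a rotation vector about the world's x, y, z in rad, then the closure in counts, from 0 (fully open) to 255 (shut). In form: [[[x, y, z, rx, ry, rz, grip], ...]]. A call has 1 to 5 rows; each row is the pose to reach, as a shift and turn from the pose measured when the call began; what a row does not reach only later rows make up. A row lasts 1/10 s, in which the tool goes at most 50 mm and 8.59 degrees, less where a joint would pass 70% of its speed; a pose out of reach is approached as far as the arm can. A call with a gripper value outside its range is refused whole. The fingers move at their own pace and stop on an object; FORCE is the grip in N (left out, the last holds). Time passes only in rows, so rows that repeat a pose let the fingers close. It gives the time, the measured TCP pose, the force and the opening at its end, in the units of the state.
- robot.state(): the state, without advancing time (a new reading comes with each control period).
- robot.capture(name): name is "side" or "top"; returns a dict with "color" (480x640x3 uint8, red, green, blue), "fx", "fy", "cx", "cy" (pixels), "T" (4x4, takes a point from camera to world coordinates). Camera axes: x right, y up, looking along -z (the intrinsics and any distortion apply to the point x, -y, -z); pixel columns grow to the right and rows downward; lengths in m; the calibration is good to about 2 mm. A picture is of the moment at which its call begins. There is no depth.
- robot.job_done(): hands the job in, once; it reports no verdict.
The state is a dict: "t": time; "q": joint angles; "qvel": joint speeds; "joint_efforts": joint torques, N m; "tcp_pos": TCP position; "ee_rot": TCP orientation; "ft_force": force on the tool from outside, world axes, zero at the start; "torque": the same for the moment, N m; "finger_gap": opening from 0.0 (shut) to 1.0 (fully open).
Only numpy, scipy, OpenCV 4.12 (cv2) and the standard library are available. Lean on these libraries where they do the work, as an engineer would, in place of code of your own. Each camera call takes 0.05 s, during which the arm holds its last target. There are 200 camera calls.

## Task

Take the larger of the two T-handle keys out of its stand and push its blade fully home into the slotted screw at the bottom of the round well on the carrier that holds the round lens. Then turn the screw clockwise (seen from above) with the key as far as it goes, about 60 degrees, and leave the key standing upright in the screw. Leave the other key in the stand.

Things in the scene. Friction and masses are not known exactly. Their poses are not given: they have to be found in the camera images.
- key: Larger T-handle key, 118 mm tall, 0.18 kg, in the stand. Black crossbar 84 (x) x 16 (y) x 22 mm high, middle 107 mm above the tip; 12 mm steel shaft; collar 46 mm wide, 6 thick, underside 34 mm above the tip; flat blade 18 mm wide (x, parallel to the crossbar), 5 mm thick. Origin: centre of the blade's tip, z up. Hangs upright by its collar.
- small_key: The other T-handle key, to be left in the stand: crossbar 48 mm long, 14 wide, 18 high, its top 107 mm above its tip; thin 8 mm shaft. Origin at its tip, z up. Stand: fixed aluminium plate 75 x 200 mm, top 50 mm above the table, two 30 mm holes 110 mm apart; each key hangs in one by its collar, tip 16 mm above the table, so it must be lifted 40 mm to come clear of its hole.
- lens_slot (a point): Where the blade's tip centre lies when fully home in the lens carrier's brass screw: on its axis, 14 mm above the table (the collar then rests on the well's rim). x along the slot, z up; turns with the screw. Slot 9 mm wide with flared upper edges, its top 21 mm below the rim. Well: aluminium, rim 48 mm above the table, 40 mm wide inside at the mouth, funnelling down to 26 mm.
- lens_screw (a joint): Angle (rad) of that screw: grows clockwise from above, from 0-0.15 at the start (slot within 10 deg of the carrier's long axis) to a hard stop at 1.1. Needs 0.1 N m, stays where left; the blade has 12 deg play each way. Carrier: fixed dark grey plate 150 x 74 mm with a round lens, 95 mm high, 88 mm from the screw on the robot's side; a like one nearby holds a cube.
Mind the look-alikes: they are no part of the job. Leave any pink or turquoise look-alike of the key alone. Leave any green or pink look-alike of the part that bears lens_slot alone.

How it is judged:
On the way, in this order (a step that is already met when the one before it is completed fails the run):
1. the key's blade is fully home in the lens carrier's screw (tip within 8 mm of the axis and 6 mm of full depth) (horizontal distance between key and lens_slot below 0.008 m and z of key in the frame of lens_slot below 0.006 m), for 0.2 s.
2. the screw has been turned clockwise to its stop (beyond 0.9 rad) with the key in it (value of joint lens_screw above 0.9 rad and horizontal distance between key and lens_slot below 0.01 m and z of key in the frame of lens_slot below 0.01 m), for 0.2 s.
At the end, for the whole second after the job is handed in: The lens carrier's screw is turned clockwise to beyond 0.9 rad (stop at 1.1), and the key stands at rest in it, tip within 10 mm of the screw's axis and 10 mm of full depth, tilted less than 0.2 rad (all of step 2 and angle between key's own z axis and vertical below 0.2 rad and linear speed of key below 0.03 m/s); the robot touches nothing.
It fails at once if the other key is knocked over or taken out of its stand (distance of small_key from where it was at the start of the episode above 0.03 m or angle between small_key's own z axis and vertical above 0.5 rad).
It also fails if it takes over 45 s, if anything falls off the work surface, if the arm or the gripper's body presses on something with over 40 N, if the wrist force passes 120 N, or if a joint passes its speed limit or range.

## Working session

There is one attempt and no reset: what is moved stays moved. The work goes in short steps, Python scripts to look and compute and a shell command to move; the robot and the scene stay as the last step left them, time stands still between calls to the robot, and variables do not carry over. Pictures are saved under pics/ and viewed, about 8 in all and at most 12, crops included, and the job is handed in when it is done.

```bash
mkdir -p pics; cat > h.py <<'E'
import numpy as np,cv2,pickle
from station import robot
def snap(n,tag):
    c=robot.capture(n); pickle.dump(c,open(f'pics/{tag}.pkl','wb')); cv2.imwrite(f'pics/{tag}.png',c['color'][:,:,::-1]); return c
def load(tag): return pickle.load(open(f'pics/{tag}.pkl','rb'))
def onz(c,u,v,z):
    T=np.array(c['T']); d=T[:3,:3]@np.array([(u-c['cx'])/c['fx'],-(v-c['cy'])/c['fy'],-1]); o=T[:3,3]
    return o+d*(z-o[2])/d[2]
def px(c,p):
    T=np.array(c['T']); q=T[:3,:3].T@(np.array(p)-T[:3,3]); return c['cx']-c['fx']*q[0]/q[2], c['cy']+c['fy']*q[1]/q[2]
E
python3 - <<'E'
from h import *
for n in('top','side'):
    c=snap(n,n+'0'); print(n,{k:np.round(v,3).tolist() for k,v in c.items() if k!='color'})
print(robot.state())
E
```

```text
top {'fx': 568.174, 'fy': 568.174, 'cx': 328.638, 'cy': 240.426, 'T': [[-0.001, 0.995, -0.1, 0.334], [-1.0, -0.0, 0.007, 0.081], [0.007, 0.101, 0.995, 1.238], [0.0, 0.0, 0.0, 1.0]]}
side {'fx': 433.557, 'fy': 433.557, 'cx': 319.753, 'cy': 241.861, 'T': [[-0.98, 0.147, -0.133, 0.356], [-0.198, -0.672, 0.714, 0.695], [0.016, 0.726, 0.687, 0.64], [0.0, 0.0, 0.0, 1.0]]}
{'t': 0.1, 'q': array([-1.25273668e+00,  9.18200293e-02,  1.23181437e+00, -2.04695136e-05,
        1.81983436e+00, -5.66888383e-02]), 'qvel': array([-0.00045695, -0.00145981, -0.0026785 ,  0.00076145,  0.00097731,
        0.00024858]), 'joint_efforts': array([ 3.60981743e-03, -4.60218930e+01, -4.19216180e+01,  3.82133408e-05,
        1.06113087e-02,  1.83819232e-06]), 'tcp_pos': array([ 0.21954142, -0.558117  ,  0.2412145 ]), 'ee_rot': array([-2.59543224e+00,  1.76812117e+00,  2.35574667e-03]), 'ft_force': array([ 0.61275529,  0.57319899, -0.46898492]), 'torque': array([0.00663511, 0.06360578, 0.0286604 ]), 'finger_gap': 1.0010215486384193}
```

View pics/top0.png

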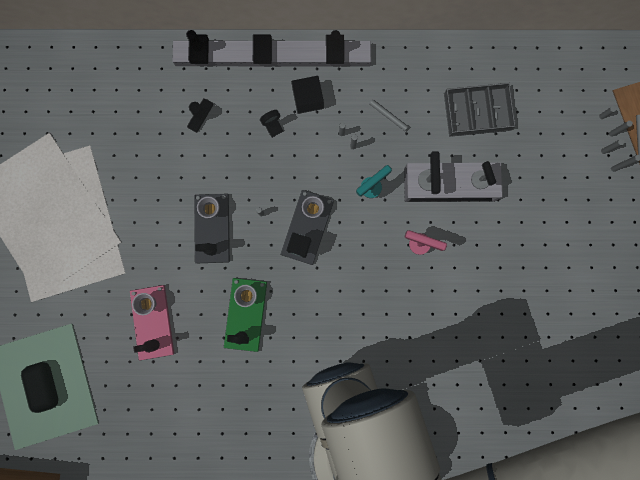

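View pics/side0.png

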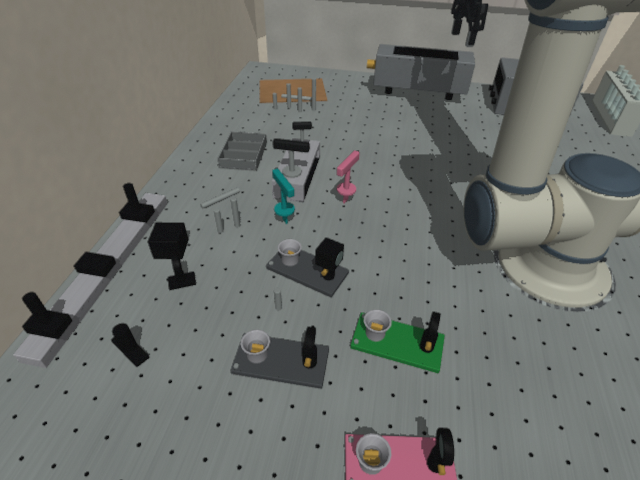

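Candidates in the top view:
- **Keys:** large black bar (435,172), small black bar (488,174) in the same stand, turquoise (374,181) and pink (427,240).
- **Carriers:** grey with disc-like lens (212,228), grey with cube (307,228), green (246,315) and pink (152,322).

I choose the key at (435,172) and the carrier at (212,228). Next is a close crop to check both.

```bash
python3 - <<'E'
from h import *
t=load('top0');s=load('side0')
def crop(c,x,y,w,h,W,H): return cv2.resize(c['color'][y:y+h,x:x+w,::-1],(W,H),interpolation=cv2.INTER_CUBIC)
a=np.hstack([crop(t,400,140,60,60,400,400)[:300],crop(t,185,180,60,60,400,400)[:300]])
b=np.hstack([crop(s,220,320,120,90,400,300),crop(s,260,110,80,60,400,300)])
cv2.imwrite('pics/crop1.png',np.vstack([a,b]))
# key bar
def comp(c,z,roi,mx):
    x,y,w,h=roi; g=c['color'][y:y+h,x:x+w].max(2); m=(g<mx).astype(np.uint8)
    n,l,st,ce=cv2.connectedComponentsWithStats(m)
    for i in range(1,n):
        if st[i,4]>60:
            k=(l==i).astype(np.uint8); cn=max(cv2.findContours(k,0,2)[0],key=cv2.contourArea)
            r=cv2.minAreaRect(cn+np.array([x,y])); bx=cv2.boxPoints(r)
            print('area',st[i,4],np.round(r[0],1),np.round(r[1],1),r[2]); P=np.array([onz(c,*p,z) for p in bx]); print(np.round(P[:,:2],4).tolist(), 'c',P.mean(0).round(4),'sz',np.linalg.norm(P[1]-P[0]).round(4),np.linalg.norm(P[2]-P[1]).round(4))
comp(t,0.134,(420,145,28,60),45)
# well rim: bright pixels
x,y=185,190;g=t['color'][y:y+35,x:x+48].astype(int)
m=(g.min(2)>120).astype(np.uint8)
cn=max(cv2.findContours(m,0,2)[0],key=cv2.contourArea)+np.array([x,y])
e=cv2.minEnclosingCircle(cn);print('rim',e,onz(t,*e[0],0.048))
# carrier plate
hsv=cv2.cvtColor(t['color'],cv2.COLOR_RGB2GRAY); print(hsv[230,190:240:3], t['color'][230,200])
m=(hsv<75).astype(np.uint8);m[:,:185]=0;m[:,245:]=0;m[:185]=0;m[270:]=0
cn=max(cv2.findContours(m,0,2)[0],key=cv2.contourArea);r=cv2.minAreaRect(cn);print('plate',r);P=np.array([onz(t,*p,0.01) for p in cv2.boxPoints(r)]);print(P.round(4).tolist())
E
```

```text
area 363 [434.8 172.5] [41.3 10.5] 85.10090637207031
[[0.6216, -0.1235], [0.6234, -0.1444], [0.5406, -0.1497], [0.5388, -0.1289]] c [ 0.5811 -0.1366  0.134 ] sz 0.021 0.083
area 97 [433.5 199.5] [ 3. 27.] 90.0
[[0.5298, -0.1064], [0.5298, -0.1597], [0.5238, -0.1596], [0.5238, -0.1063]] c [ 0.5268 -0.133   0.134 ] sz 0.0533 0.006
rim ((207.3241729736328, 206.8406524658203), 10.505914688110352) [0.52603434 0.32958597 0.048     ]
[104 107  62  62  62  62  62  61  62  62  62  61  60  52  59 105 105] [60 63 65]
plate ((219.02227783203125, 228.09136962890625), (68.98562622070312, 49.41828155517578), 88.83085632324219)
[[0.5603, 0.368, 0.01], [0.5626, 0.2601, 0.01], [0.4114, 0.255, 0.01], [0.4093, 0.3616, 0.01]]
```

View pics/crop1.png

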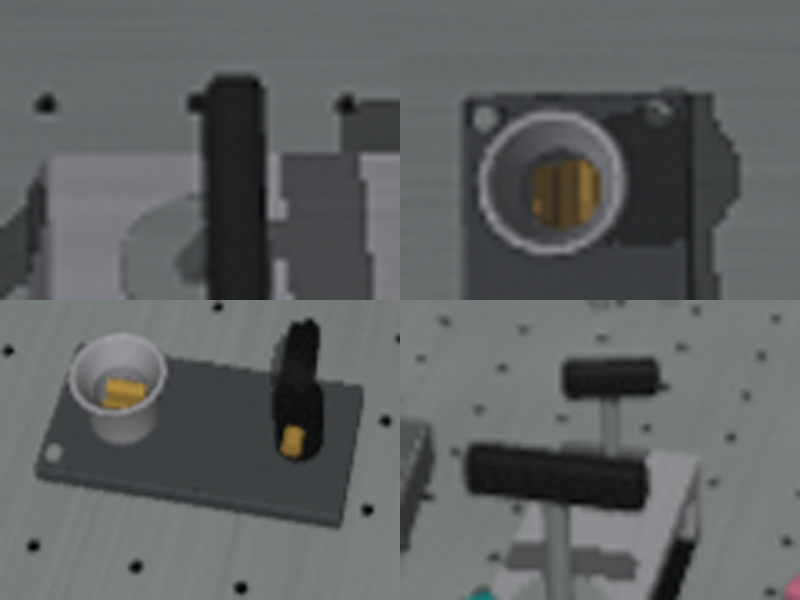

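The crop confirms both choices: the long black bar in the stand at top (435,172), and the grey plate with a thin round lens whose well rim is centred at about (208,207), with the slot running along the plate. Next I cross-check with the side view.

```bash
python3 - <<'E'
from h import *
t=load('top0');s=load('side0')
print('rim top',onz(t,208,207.2,.048)[:2])
# side rim: bright blob
def ray(c,u,v):
    a=onz(c,u,v,0);o=np.array(c['T'])[:3,3];d=a-o;return o,d/np.linalg.norm(d)
def tri(p,q):
    o1,d1=ray(t,*p);o2,d2=ray(s,*q);A=np.stack([d1,-d2],1);k=np.linalg.lstsq(A,o2-o1,rcond=None)[0]
    a=o1+k[0]*d1;b=o2+k[1]*d2;return ((a+b)/2).round(4),round(np.linalg.norm(a-b),4)
print('rim side',onz(s,220+118*.3,320+75*.3,.048)[:2], tri((208,207.2),(255.4,342.5)))
# side bar
g=s['color'].max(2);m=np.zeros_like(g);m[135:155,270:312]=(g[135:155,270:312]<45)
cn=max(cv2.findContours(m,0,2)[0],key=cv2.contourArea);r=cv2.minAreaRect(cn);print(r)
print('bar',tri((434.8,172.5),r[0]), 'expected side px', px(s,(0.583,-.139,.123)),'top px',px(t,(.583,-.139,.123)))
# slot in brass: dark minimum per row
c=t['color'].astype(int)
print(c[203:217,202:217,0])
# left plate edge
G=cv2.cvtColor(t['color'],cv2.COLOR_RGB2GRAY).astype(float)
E=[]
for v in range(198,262,2):
    row=G[v,185:203]; i=np.argmax(-np.diff(row)); k=np.arange(max(0,i-1),i+2); w=-np.diff(row)[k]; E.append((v,185+(k*w).sum()/w.sum()+.5))
E=np.array(E);p=np.polyfit(E[:,0],E[:,1],1);a=onz(t,np.polyval(p,198),198,.01);b=onz(t,np.polyval(p,260),260,.01);print('plate yaw',np.degrees(np.arctan2(*(a-b)[[1,0]])),np.std(E[:,1]-np.polyval(p,E[:,0])),a,b)
E
```

```text
rim top [0.52526586 0.32814312]
rim side [0.5251007  0.33024325] (array([0.5257, 0.3287, 0.0455]), np.float64(0.0001))
((290.5989685058594, 145.00990295410156), (35.62232971191406, 9.850868225097656), 5.710593223571777)
bar (array([ 0.5833, -0.1384,  0.1247]), np.float64(0.0007)) expected side px (np.float64(290.96491125472943), np.float64(145.5972145462233)) top px (np.float64(434.89832048958544), np.float64(172.67178973309734))
[[ 67  71  76  64  49  51  51  52  51  62  73 108 111 111 117]
 [ 66  67  58  55  56  58  64  65  78  76 112  87 106 111 108]
 [ 60  61  52  63  70  70  59  76  79  74 131 121  98 108 110]
 [ 61  55  56  71  69  69  54  76  78  74 129 121  82 107 109]
 [ 63  53  56  70  70  69  53  76  77  73 130 121  81 113 109]
 [ 61  51  56  70  70  67  52  76  79  74 130 121  82 111 107]
 [ 61  50  55  71  69  69  53  76  77  74 130 122  82 109 107]
 [ 59  52  54 102  74  69  53  76  79  74 115 119  88  99 110]
 [ 59  58  55 101  74  69  53  76  78  74 115 119  95  97 130]
 [ 59  57  53  67  67  68  53  76  78  76 115 110  94 102 131]
 [ 56  57  56  74  57  60  53  75  80  75  90  89  97 124 109]
 [ 63  56  57  59  62  61  64  73  75  80  84  93 121 108  57]
 [107  70  65  64  64  65  70  73  80  79 100 121 109  59  41]
 [136 125 116  94  79  80  84  86 117 125 134  92  55  53  41]]
plate yaw -2.183085782632447 3.8545296316644295 [0.55169474 0.36062258 0.01      ] [0.41597031 0.36579646 0.01      ]
```

```bash
python3 -m creep '[[[5,4,0,0,0,0.15,0],[10,8,0,0,0,0.30,0],[14,12,0,0,0,0.45,0],[18,16,0,0,0,0.6,0],[20,20,0,0,0,0.75,0]]]' 60
```

```text
t: 0.6
tcp_pos: [0.4006, -0.3847, 0.2403]
ee_rot: [-3.065, 0.685, 0.004]
ft_force: [1.4, 0.7, 0.8]
finger_gap: 1.003
```

```bash
python3 -m creep '[[[4,5,0,0,0,0.15,0],[8,10,0,0,0,0.30,0],[12,15,0,0,0,0.45,0],[16,20,0,0,0,0.6,0],[18.3,24.6,0,0,0,0.75,0]]]'; python3 -m creep '[[[0,0,0,0,0,0.15,0],[0,0,0,0,0,0.30,0],[0,0,0,0,0,0.45,0],[0,0,0,0,0,0.6,0],[0,0,0,0,0,0.75,0]]]'
python3 - <<'E'
from h import *
t=load('top0')
a=onz(t,209,204,.03);b=onz(t,209,213,.03);print('slot yaw deg',np.degrees(np.arctan2(*(a-b)[[1,0]])),a,b)
r=robot.state()['ee_rot'];print('psi',2*np.arctan2(r[1],r[0]))
E
```

```text
t: 1.1
tcp_pos: [0.5524, -0.1864, 0.2396]
ee_rot: [-3.103, -0.485, 0.006]
ft_force: [0.3, -0.2, 0.4]
finger_gap: 1.003
t: 1.6
tcp_pos: [0.5524, -0.1862, 0.2389]
ee_rot: [-2.71, -1.589, 0.007]
ft_force: [-0.2, -0.6, 0.2]
finger_gap: 1.002
slot yaw deg 1.1467781139830953 [0.53510367 0.32987496 0.03      ] [0.51557749 0.32948409 0.03      ]
psi -5.222771534749667
```

```bash
python3 -m creep '[[[1.5,2.4,0,0,0,0.15,0],[3.1,4.8,0,0,0,0.30,0],[3.1,4.8,0,0,0,0.45,0],[3.1,4.8,0,0,0,0.575,0],[3.1,4.8,0,0,0,0.575,0]]]'; python3 - <<'E'
from h import *
snap('side','side1');r=robot.state();e=r['ee_rot'];print('psi',(2*np.arctan2(e[1],e[0]))%6.2832,r['tcp_pos'],r['q'])
c=load('side1');cv2.imwrite('pics/s1c.png',cv2.resize(c['color'][60:240,180:420,::-1],(800,600)))
E
```

```text
t: 2.1
tcp_pos: [0.5833, -0.1379, 0.2382]
ee_rot: [2.147, 2.294, -0.007]
ft_force: [-0.5, -1.4, -0.0]
finger_gap: 0.999
psi 1.632761522933526 [ 0.58322975 -0.13808424  0.23830886] [-0.28691095  0.09046431  1.2383963  -0.00434786  1.81468746 -1.92071827]
```

View pics/s1c.png

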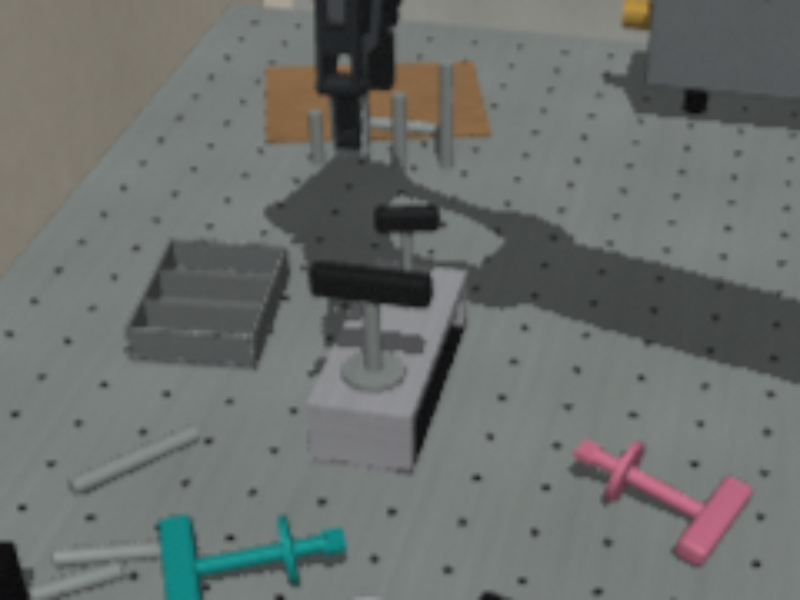

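The picture shows the key upright in the stand (bar near crop (370,283)) with the open gripper above it. The decoys are lying on the table. I descend and grip.

```bash
python3 -m creep '[[[0,0,-4,0,0,0,0],[0,0,-8,0,0,0,0],[0,0,-11,0,0,0,0],[0,0,-12.3,0,0,0,0],[0,0,-12.3,0,0,0,0]]]' 60; python3 -m creep '[[[0,0,0,0,0,0,255],[0,0,0,0,0,0,255],[0,0,0,0,0,0,255],[0,0,0,0,0,0,255],[0,0,0,0,0,0,255]]]' 60;  python3 -m creep '[[[0,0,0,0,0,0,255],[0,0,0,0,0,0,255],[0,0,0,0,0,0,255]]]' 80
```

```text
t: 2.65
tcp_pos: [0.582, -0.1379, 0.1129]
ee_rot: [-2.152, -2.284, 0.01]
ft_force: [-0.3, 0.4, -0.0]
finger_gap: 1.0
t: 3.15
tcp_pos: [0.5825, -0.138, 0.1141]
ee_rot: [-2.153, -2.285, 0.009]
ft_force: [0.8, -0.4, -0.5]
finger_gap: 0.177
t: 3.45
tcp_pos: [0.5825, -0.138, 0.1141]
ee_rot: [-2.153, -2.285, 0.009]
ft_force: [0.3, -0.2, -0.2]
finger_gap: 0.17
```

Gap 0.17 × 85 ≈ 14.5 mm, roughly the 16 mm bar, so it is gripped. Now I lift.

```bash
python3 -m creep '[[[0,0,2,0,0,0,255],[0,0,5,0,0,0,255],[0,0,9,0,0,0,255],[0,0,13,0,0,0,255],[0,0,13,0,0,0,255]]]'; python3 - <<'E'
from h import *
a=snap('side','side2');b=snap('top','top2')
cv2.imwrite('pics/l2.png',np.hstack([cv2.resize(a['color'][60:200,220:360,::-1],(400,400)),cv2.resize(b['color'][120:220,390:490,::-1],(400,400))]))
E
```

```text
t: 3.95
tcp_pos: [0.5841, -0.1385, 0.2516]
ee_rot: [2.149, 2.281, -0.001]
ft_force: [0.2, -0.6, -0.2]
finger_gap: 0.176
```

View pics/l2.png

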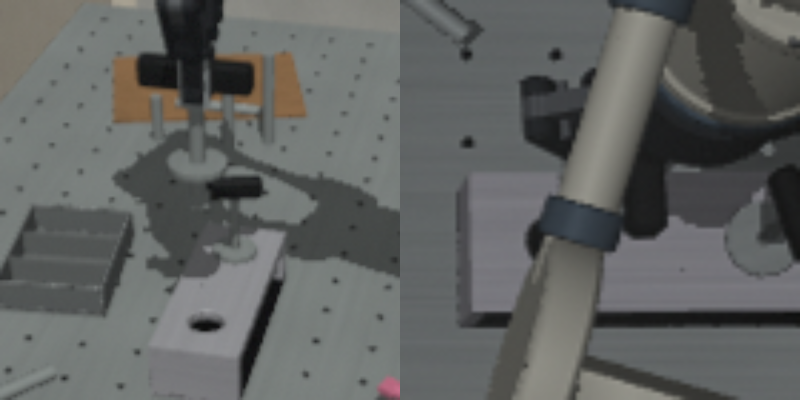

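The key is lifted and upright: the shaft is at left crop (197,140), and the small key still hangs in its hole. I move to above the lens well.

```bash
python3 -m creep '[[[0,4,0,0,0,0,255],[0,8.5,0,0,0,0,255],[-1,13,0,0,0,0,255],[-2,18,0,0,0,0,255],[-3,23,0,0,0,-0.04,255]]]' ; python3 -m creep '[[[-1,4,0,0,0,0,255],[-2,8.5,0,0,0,0,255],[-2.8,13,0,0,0,0,255],[-2.8,18,0,0,0,0,255],[-2.8,22,0,0,0,0,255]]]'; python3 -m creep '[[[0,0,0,0,0,0,255],[0,0,0,0,0,0,255],[0,0,0,0,0,0,255]]]'
```

```text
t: 4.55
tcp_pos: [0.5518, 0.0915, 0.2416]
ee_rot: [-2.198, -2.239, 0.013]
ft_force: [0.9, 0.3, -1.7]
finger_gap: 0.168
t: 5.05
tcp_pos: [0.5224, 0.3138, 0.2384]
ee_rot: [-2.196, -2.239, 0.02]
ft_force: [0.7, 0.3, -1.8]
finger_gap: 0.169
t: 5.35
tcp_pos: [0.5221, 0.3128, 0.2365]
ee_rot: [-2.196, -2.238, 0.025]
ft_force: [-0.0, 0.5, -2.1]
finger_gap: 0.172
```

```bash
cat >> h.py <<'E'
from scipy.spatial.transform import Rotation as R
def need(x,y,z,psi):
    s=robot.state(); cur=R.from_rotvec(s['ee_rot']); tgt=R.from_rotvec([np.pi*np.cos(psi/2),np.pi*np.sin(psi/2),0])
    print('shift cm',((np.array([x,y,z])-s['tcp_pos'])*100).round(2),'turn',(tgt*cur.inv()).as_rotvec().round(3),'f',s['ft_force'].round(1),s['torque'].round(2),'q',s['q'].round(2))
E
python3 - <<'E'
from h import *
need(.5257,.3287,.2,1.59)
E
```

```text
shift cm [ 0.36  1.59 -3.65] turn [ 0.007 -0.015  0.   ] f [-0.   0.5 -2.1] [-0.01  0.02 -0.02] q [ 0.48  0.13  1.2   0.    1.83 -1.11]
```

```bash
python3 -m creep '[[[0.4,1.6,0,0.007,-0.015,0,255],[0.4,1.6,-2,0.007,-0.015,0,255],[0.4,1.6,-4,0.007,-0.015,0,255],[0.4,1.6,-4.7,0.007,-0.015,0,255],[0.4,1.6,-4.7,0.007,-0.015,0,255]]]'; python3 - <<'E'
from h import *
need(.5257,.3287,.15,1.59)
a=snap('side','side3');b=snap('top','top3')
cv2.imwrite('pics/l3.png',np.hstack([cv2.resize(a['color'][255:375,200:320,::-1],(400,400),interpolation=2),cv2.resize(b['color'][170:250,170:250,::-1],(400,400),interpolation=2)]))
E
```

```text
t: 5.85
tcp_pos: [0.5259, 0.3282, 0.1879]
ee_rot: [-2.201, -2.241, 0.004]
ft_force: [0.1, -0.4, -1.9]
finger_gap: 0.173
shift cm [-0.02  0.05 -3.79] turn [ 0.001 -0.003  0.001] f [ 0.1 -0.4 -1.9] [ 0.02 -0.02  0.01] q [ 0.5   0.14  1.27  0.    1.73 -1.09]
```

View pics/l3.png

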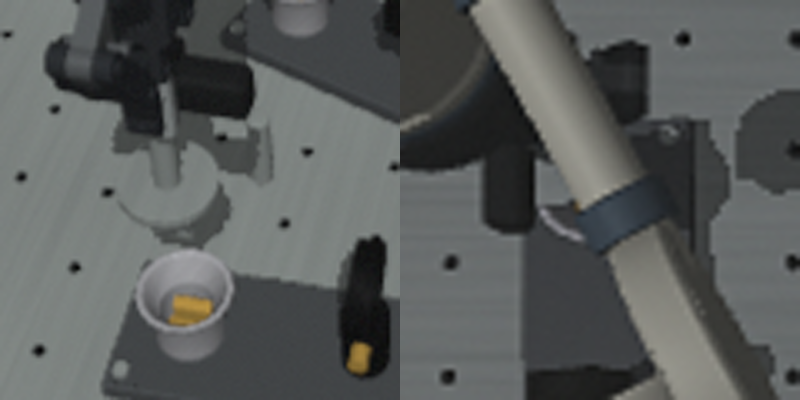

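```bash
python3 - <<'E'
from h import *
c=load('side3')
print('pred collar',px(c,(.5259,.3282,.129)),'seen ~',(250.7,311.1),'edges px',px(c,(.5259+.023,.3282,.129)),px(c,(.5259-.023,.3282,.129)))
print('seen at z.129',onz(c,250.7,311.1,.129),'rim seen now',onz(c,200+184.5/3.333,255+290/3.333,.048))
E
```

```text
pred collar (np.float64(250.53486923885288), np.float64(309.95480073181596)) seen ~ (250.7, 311.1) edges px (np.float64(235.5754189573805), np.float64(307.33162746395607)) (np.float64(265.6390440733299), np.float64(312.60335177569715))
seen at z.129 [0.5250141  0.33014871 0.129     ] rim seen now [0.525447   0.32938195 0.048     ]
```

The lifted key's collar, at side (250.7,311), is within 2 mm of prediction. It sits on the axis through the rim, so I descend.

```bash
python3 -m creep '[[[0,0,-1.5,0,0,0,255],[0,0,-3,0,0,0,255],[0,0,-4.5,0,0,0,255],[0,0,-5.2,0,0,0,255],[0,0,-5.2,0,0,0,255]]]'; python3 -m creep '[[[0,0,-0.5,0,0,0,255],[0,0,-1,0,0,0,255],[0,0,-1.5,0,0,0,255],[0,0,-1.5,0,0,0,255]]]';python3 - <<'E'
from h import *
need(.5257,.3287,.113,1.59)
E
```

```text
t: 6.45
tcp_pos: [0.5256, 0.3282, 0.1357]
ee_rot: [-2.2, -2.241, 0.005]
ft_force: [0.4, -0.9, -1.4]
finger_gap: 0.171
t: 6.85
tcp_pos: [0.5253, 0.328, 0.1198]
ee_rot: [-2.2, -2.241, 0.007]
ft_force: [0.1, -0.6, -2.7]
finger_gap: 0.171
shift cm [ 0.04  0.07 -0.68] turn [ 0.002 -0.004  0.001] f [ 0.1 -0.6 -2.7] [0.02 0.02 0.03] q [ 0.5   0.16  1.38  0.    1.61 -1.09]
```

```bash
python3 -m creep '[[[0.04,0.05,-0.3,0,0,0,255],[0.04,0.05,-0.6,0,0,0,255],[0.04,0.05,-0.8,0,0,0,255],[0.04,0.05,-0.8,0,0,0,255]]]';python3 - <<'E'
from h import *
need(.5257,.3287,.113,1.59)
E
```

```text
t: 7.25
tcp_pos: [0.5258, 0.3286, 0.1121]
ee_rot: [-2.2, -2.241, 0.006]
ft_force: [-0.1, -0.4, -1.1]
finger_gap: 0.17
shift cm [-0.01  0.01  0.09] turn [ 0.002 -0.004  0.001] f [-0.1 -0.4 -1.1] [-0.01  0.   -0.03] q [ 0.5   0.16  1.39  0.    1.6  -1.09]
```

```bash
python3 -m creep '[[[0,0,-0.2,0,0,0,255],[0,0,-0.4,0,0,0,255],[0,0,-0.4,0,0,0,255],[0,0,-0.4,0,0,0,255]]]';python3 - <<'E'
from h import *
need(.5257,.3287,.113,1.59)
a=snap('side','side4')
cv2.imwrite('pics/l4.png',cv2.resize(a['color'][285:385,200:340,::-1],(700,500),interpolation=2))
E
```

```text
t: 7.65
tcp_pos: [0.5261, 0.3287, 0.112]
ee_rot: [-2.201, -2.242, 0.002]
ft_force: [-5.2, -2.5, 13.0]
finger_gap: 0.174
shift cm [-0.04  0.    0.1 ] turn [ 0.001 -0.001  0.001] f [-5.2 -2.5 13. ] [-0.63  1.03 -0.04] q [ 0.5   0.16  1.39 -0.    1.6  -1.09]
```

View pics/l4.png

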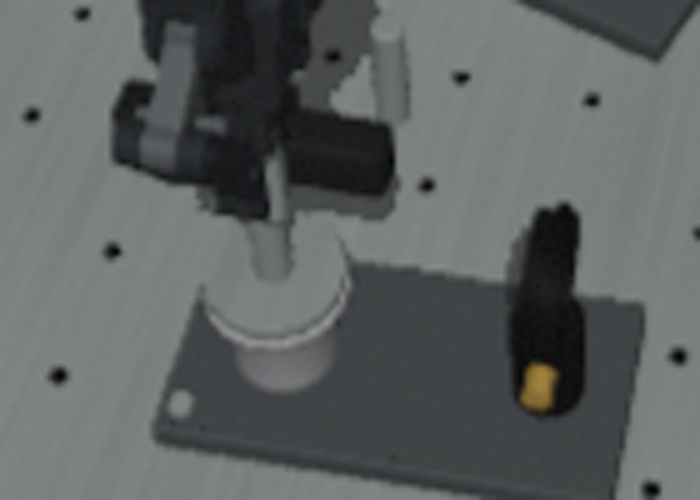

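The collar sits on the well's rim, with 13 N contact at full depth, so the blade is home. I turn clockwise (negative z).

```bash
python3 -m creep '[[[0,0,0,0,0,-0.12,255],[0,0,0,0,0,-0.24,255],[0,0,0,0,0,-0.36,255],[0,0,0,0,0,-0.48,255],[0,0,0,0,0,-0.6,255]]]';python3 - <<'E'
from h import *
need(.5258,.3287,.112,1.59)
E
```

```text
t: 8.2
tcp_pos: [0.5268, 0.3298, 0.1131]
ee_rot: [-2.767, -1.485, -0.004]
ft_force: [0.7, 2.7, 0.2]
finger_gap: 0.174
shift cm [-0.1  -0.11 -0.11] turn [-0.003  0.001  0.605] f [0.7 2.7 0.2] [ 0.56 -0.27  0.08] q [ 0.5   0.16  1.39  0.    1.59 -0.48]
```

```bash
python3 -m creep '[[[-0.1,-0.1,-0.15,0,0,-0.1,255],[-0.1,-0.1,-0.15,0,0,-0.2,255],[-0.1,-0.1,-0.15,0,0,-0.3,255],[-0.1,-0.1,-0.15,0,0,-0.4,255],[-0.1,-0.1,-0.15,0,0,-0.4,255]]]';python3 - <<'E'
from h import *
need(.5258,.3287,.112,1.59)
E
```

```text
t: 8.7
tcp_pos: [0.5265, 0.3296, 0.113]
ee_rot: [-3.006, -0.904, -0.01]
ft_force: [1.2, 1.7, 2.3]
finger_gap: 0.173
shift cm [-0.07 -0.09 -0.1 ] turn [-0.006  0.003  1.006] f [1.2 1.7 2.3] [ 0.36 -0.37  0.11] q [ 0.5   0.15  1.39  0.    1.59 -0.08]
```

```bash
for i in 1 2; do python3 -m creep '[[[0,0,-0.1,0,0,-0.05,255],[0,0,-0.1,0,0,-0.1,255],[0,0,-0.1,0,0,-0.1,255]]]';python3 - <<'E'
from h import *
need(.5258,.3287,.112,1.59)
E
done
```

```text
t: 9.0
tcp_pos: [0.5267, 0.3297, 0.1129]
ee_rot: [-3.047, -0.756, -0.012]
ft_force: [0.5, 0.6, 2.8]
finger_gap: 0.176
shift cm [-0.09 -0.1  -0.09] turn [-0.007  0.004  1.103] f [0.5 0.6 2.8] [0.02 0.13 0.06] q [0.5  0.15 1.39 0.   1.59 0.02]
t: 9.3
tcp_pos: [0.5268, 0.3297, 0.1127]
ee_rot: [-3.08, -0.607, -0.013]
ft_force: [-0.8, -0.9, 5.0]
finger_gap: 0.174
shift cm [-0.1  -0.1  -0.07] turn [-0.008  0.005  1.201] f [-0.8 -0.9  5. ] [-0.08  0.32  0.09] q [ 0.5   0.15  1.39 -0.    1.59  0.12]
```

```bash
python3 -m creep '[[[0,0,-0.05,0,0,-0.05,255],[0,0,-0.05,0,0,-0.1,255],[0,0,-0.05,0,0,-0.1,255]]]';python3 - <<'E'
from h import *
need(.5258,.3287,.112,1.59)
E
```

```text
t: 9.6
tcp_pos: [0.5267, 0.3297, 0.1126]
ee_rot: [-3.107, -0.456, -0.013]
ft_force: [-1.7, -1.1, 4.6]
finger_gap: 0.173
shift cm [-0.09 -0.1  -0.06] turn [-0.008  0.005  1.299] f [-1.7 -1.1  4.6] [-0.13  0.4   0.08] q [ 0.51  0.15  1.39 -0.    1.59  0.21]
```

```bash
python3 -m creep '[[[0,0,-0.05,0,0,-0.04,255],[0,0,-0.05,0,0,-0.08,255],[0,0,-0.05,0,0,-0.08,255]]]';python3 - <<'E'
from h import *
need(.5258,.3287,.112,1.59)
a=snap('side','side5');b=snap('top','top5')
cv2.imwrite('pics/l5.png',np.hstack([cv2.resize(a['color'][275:385,200:310,::-1],(400,400),interpolation=2),cv2.resize(b['color'][170:250,170:250,::-1],(400,400),interpolation=2)]))
E
```

```text
t: 9.9
tcp_pos: [0.5267, 0.3297, 0.1126]
ee_rot: [-3.122, -0.336, -0.014]
ft_force: [-1.8, -0.7, 4.8]
finger_gap: 0.172
shift cm [-0.09 -0.1  -0.06] turn [-0.008  0.005  1.376] f [-1.8 -0.7  4.8] [-0.11  0.41  0.08] q [ 0.51  0.15  1.39 -0.    1.59  0.29]
```

View pics/l5.png

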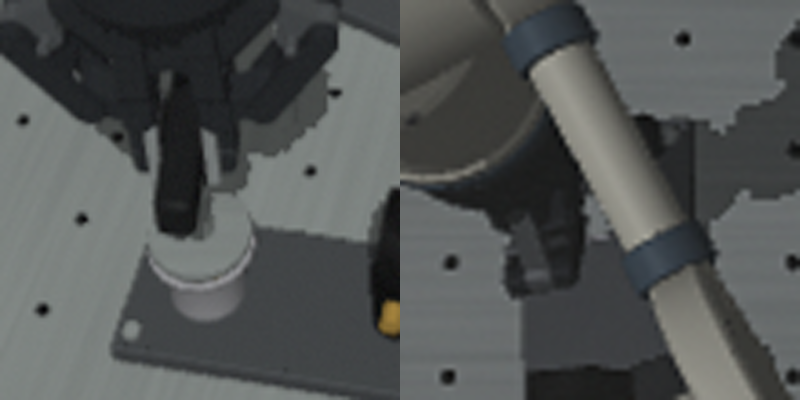

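The key is still seated and the bar has turned with the jaws (left crop (180,170)). No stop felt yet, so I go a little further.

```bash
for i in 1 2; do python3 -m creep '[[[0,0,-0.05,0,0,-0.04,255],[0,0,-0.05,0,0,-0.06,255],[0,0,-0.05,0,0,-0.06,255]]]';python3 - <<'E'
from h import *
need(.5258,.3287,.112,1.59)
E
done
```

```text
t: 10.3
tcp_pos: [0.5267, 0.3297, 0.1127]
ee_rot: [-3.13, -0.249, -0.014]
ft_force: [-1.8, -0.2, 5.8]
finger_gap: 0.175
shift cm [-0.09 -0.1  -0.07] turn [-0.008  0.006  1.431] f [-1.8 -0.2  5.8] [-0.2   0.41  0.17] q [ 0.51  0.15  1.39 -0.    1.59  0.35]
t: 10.6
tcp_pos: [0.5267, 0.3298, 0.1127]
ee_rot: [-3.136, -0.161, -0.015]
ft_force: [-2.2, -1.4, 4.5]
finger_gap: 0.172
shift cm [-0.09 -0.11 -0.07] turn [-0.008  0.006  1.487] f [-2.2 -1.4  4.5] [-0.17  0.39  0.37] q [ 0.51  0.15  1.39 -0.    1.59  0.4 ]
```

The torque rises from 0.08 to 0.17 to 0.37 N m: that is the stop. I relieve the torque, then open and retreat upward.

```bash
python3 -m creep '[[[0,0,0,0,0,0.04,255],[0,0,0,0,0,0.04,255]]]'; python3 -m creep '[[[0,0,0,0,0,0,150],[0,0,0,0,0,0,0],[0,0,0,0,0,0,0],[0,0,0,0,0,0,0],[0,0,0,0,0,0,0]]]'; python3 -m creep '[[[0,0,0,0,0,0,0],[0,0,2,0,0,0,0],[0,0,5,0,0,0,0],[0,0,9,0,0,0,0],[0,0,13,0,0,0,0]]]'; python3 -m creep '[[[-4,-5,2,0,0,0,0],[-8,-10,4,0,0,0,0],[-8,-14,4,0,0,0,0],[-8,-18,4,0,0,0,0],[-8,-22,4,0,0,0,0]]]'; python3 - <<'E'
from h import *
a=snap('side','side6');b=snap('top','top6')
cv2.imwrite('pics/l6.png',np.hstack([cv2.resize(a['color'][265:385,200:320,::-1],(400,400),interpolation=2),cv2.resize(b['color'][170:270,170:270,::-1],(400,400),interpolation=2)]))
print(px(a,(.5257,.3287,.132)),px(b,(.5257,.3287,.132)))
E
```

```text
t: 10.8
tcp_pos: [0.5266, 0.3298, 0.1127]
ee_rot: [-3.132, -0.229, -0.014]
ft_force: [-1.7, -0.8, 4.2]
finger_gap: 0.175
t: 11.3
tcp_pos: [0.5266, 0.3297, 0.1125]
ee_rot: [-3.132, -0.229, -0.014]
ft_force: [-0.6, -0.2, 0.0]
finger_gap: 0.992
t: 11.8
tcp_pos: [0.5263, 0.3295, 0.2434]
ee_rot: [-3.132, -0.23, -0.013]
ft_force: [0.7, 0.5, 0.6]
finger_gap: 1.003
t: 12.3
tcp_pos: [0.4454, 0.1082, 0.2847]
ee_rot: [-3.132, -0.232, -0.017]
ft_force: [1.5, -0.0, -0.0]
finger_gap: 1.0
(np.float64(250.3663896714521), np.float64(308.9769528998742)) (np.float64(198.98587753641294), np.float64(200.20806498147164))
```

View pics/l6.png

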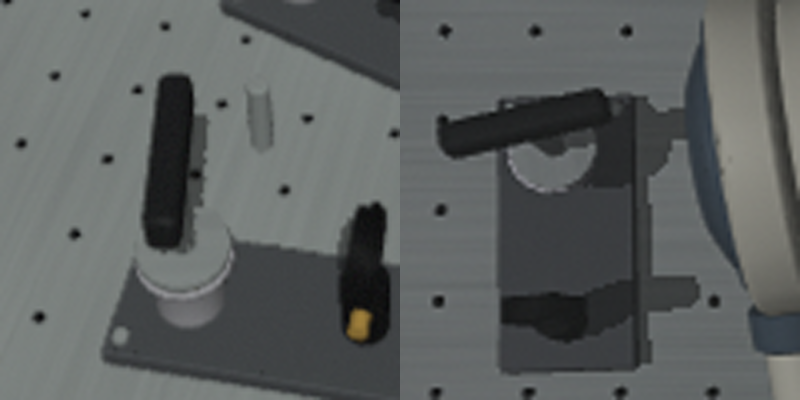

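The key stands upright, collar on the rim. The bar is centred at top ≈(201,200), against (199,200) predicted, and lies about 76–80° clockwise of the plate axis. Less the 12° play, that puts the screw at about 1.1 rad. The gripper is clear, so I hand in.

```bash
python3 -c "
from station import robot
print(robot.state()['t'],robot.state()['qvel'].round(3));print(robot.job_done())"
```

```text
12.4 [ 0.084  0.04  -0.021  0.056 -0.017  0.086]
the job is handed in; nothing more can be done
None
```

The larger key is fully home in the lens carrier's screw and turned clockwise to the stop. It is standing upright there with the gripper clear. I handed the job in at about 12.4 s; no verdict is reported.

**Last checks:**
- **Seating:** the collar rests on the well's rim. I felt 13 N of contact at full depth (tip about 14 mm above the table).
- **Turn:** the twisting moment rose from 0.08 to 0.37 N m at the end, which I took as the hard stop. The final top view shows the bar roughly 76° clockwise of the plate. Less the 12° play, that puts the screw at about 1.1 rad.
- **Small disagreements:** the gripper turned 1.49 rad before the stop, a little more than the 1.3 to 1.4 rad I expected. The bar's angle in the picture is about 5° short of the gripper's, probably from perspective or a small slip in the pads.
- **Other key:** it was still hanging in its stand when I last saw it, just after lifting the larger one. I did not go near it again or re-check it at the end.

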